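# Close up the carver's tool chest

## Task

Close up the carver's tool chest: push both open drawers fully home, and push the lid down until it is fully shut. Do it with the fingertips from outside, take hold of nothing, slam nothing, and touch none of the tools, trays or lining inside the chest. Leave everything else on the bench where it is.

Things in the scene. Friction and masses are not known exactly. Their poses are not given: they have to be found in the camera images.
- chest: wooden tool chest, fixed, 190 mm deep (x) x 360 wide (y) x 140 high without lid. Origin: centre of its underside; x points level from its front (drawer side, towards the robot) to its back, y to its left as the robot sees it, z up. Two drawers side by side under the top till; the wide one below is already shut. All fronts are flush with the carcass front when shut
- drawer_left (a joint): how far the left drawer (+y side) stands out of the chest, m; 0 = fully home against its stop. It slides along the chest's x axis, stays where it is left, and takes about 2 to 4 N to move
- drawer_right (a joint): the same for the right drawer (-y side)
- drawer_left_face (a point): middle of the outer face of the left drawer's front, which is 158 mm wide, 36 mm high (from 66 to 102 mm above the bench), 14 mm thick, upright and flat; its brass pull is flush. Moves with the drawer
- drawer_right_face (a point): the same for the right drawer
- lid (a joint): opening angle of the lid, rad; 0 = shut, flat on the rim of the chest; starts about half open. Stiff (torque) hinges hold the lid at any angle: it does not fall by itself and must be pushed all the way; about 2 to 6 N at its free edge
- lid_hinge (a point): middle of the hinge axis, along the top of the back of the chest (95 mm behind its centre, 140 mm above the bench); the axis runs along the chest's y
- lid_edge (a point): middle of the lid's free edge, on its outer face. The lid: flat board, 194 mm from hinge axis to free edge, 364 mm wide, 14 mm thick; the hinge axis lies in the plane of its inner face. Open, it rises from the hinge and leans forward over the chest; its outer face (carved half sun) looks up and back, away from the robot
- left_tray: cork tray with four knives filling the left drawer to 3 mm behind its 14 mm thick front; its top parts stay 9 mm below the top of that front; origin = origin of the left drawer (bottom middle of the outer face of its front)
- right_tray: grey felt tray with three stones filling the right drawer in the same way; origin = bottom middle of the outer face of the right drawer's front
- till_gouges: seven small gouges on two rests in the open top till of the chest, under the lid; origin = origin of the chest
- lid_lining: cork lining, 160 x 326 x 3 mm, on the underside (inner face) of the lid; origin on the hinge axis
- mallet: turned carver's mallet, loose, standing head down, 92 mm across, 247 mm tall; origin at centre of its underside
- gouge_front: dark-handled carving gouge, loose, 240 x 26 mm, lying on the bench just in front of the chest, lower (26 mm) than the drawers; origin under its middle
- gouge_side: brown-handled carving gouge, loose, 260 x 28 mm, lying on the bench; origin under its middle
- oil_tin: green-banded oil tin, loose, 70 mm across, 120 mm tall, standing beside the chest; origin at centre of its underside
- slipstone: reddish sharpening stone, loose, 100 x 45 x 16 mm, lying on the bench; origin at centre of its underside
- stain_tin: red-banded metal tin, loose, 106 mm across, 128 mm tall; origin at centre of its underside

How it is judged:
At the end, for the whole second after the job is handed in: Both drawers stand out less than 4 mm and the lid is within 0.03 rad (6 mm at its free edge) of shut, all at rest; every loose thing on the bench is within 25 mm of where it was (value of joint each of drawer_left, drawer_right below 0.004 m and value of joint lid below 0.03 rad and velocity of joint drawer_left between -0.01 and 0.01 m/s and velocity of joint drawer_right between -0.01 and 0.01 m/s and velocity of joint lid between -0.05 and 0.05 rad/s and distance of each of mallet, gouge_front, gouge_side, oil_tin, slipstone, stain_tin from where it was at the start of the episode below 0.025 m); the robot touches nothing.
It fails at once if the lid is slammed: it turns shut faster than 2 rad/s (0.39 m/s at its edge) within 0.25 rad of shut (value of joint lid below 0.25 rad and velocity of joint lid below -2 rad/s).
It fails at once if a drawer is slammed: it moves in faster than 0.5 m/s (velocity of joint any of drawer_left, drawer_right below -0.5 m/s).
It fails at once if the inside of the chest is touched: trays, tools in the till or the lid's lining (as in pinching a drawer front or the lid's edge) (contact force between any of the arm, the fingers and left_tray above 0.5 N or contact force between any of the arm, the fingers and right_tray above 0.5 N or contact force between any of the arm, the fingers and till_gouges above 0.5 N or contact force between any of the arm, the fingers and lid_lining above 0.5 N).
It fails at once if a loose thing on the bench is lifted, carried, knocked over or moved more than 25 mm (not (distance of mallet from where it was at the start of the episode below 0.025 m) or not (distance of gouge_front from where it was at the start of the episode below 0.025 m) or not (distance of gouge_side from where it was at the start of the episode below 0.025 m) or not (distance of oil_tin from where it was at the start of the episode below 0.025 m) or not (distance of slipstone from where it was at the start of the episode below 0.025 m) or not (distance of stain_tin from where it was at the start of the episode below 0.025 m)).
It also fails if it takes over 51 s, if anything falls off the work surface, if the arm or the gripper's body presses on something with over 40 N, if the wrist force passes 120 N, or if a joint passes its speed limit or range.

## Robot

A 6-joint arm with a two-finger parallel gripper is mounted at the origin on the work surface. World frame = base frame: x ahead of the robot, y to its left, z up, the work surface at z = 0. Lengths are in m, angles in rad, forces in N, time in s.
With the tool pointing down it reaches from about 0.375 to 0.975 m from the base axis. Payload 3.8 kg.
Tool frame: the origin (TCP) lies on the centre line of the jaws, within the pads' length; the fingertips stand 17 mm ahead of it and the grasp point (between the pads) lies 2 mm behind it (bot.tip_extent is the distance from the TCP to the fingertips, in m); z points along the fingers, y is the line along which they close (so a half turn about z gives the same grasp; the last joint's range is limited). The gripper opens to 85 mm and grips with 20 to 120 N. Pads are 22 mm wide; open, the fingers measure 114 mm over their backs; the gripper's body (76 mm by 85 mm) begins 54 mm behind the grasp point. The pads swing forward as they close: fully open they stand 13 mm farther back than shut.
Start: joints at [1.097, 0.264, 1.604, -0, 1.274, -0.037], TCP at [0.286, 0.612, 0.248] pointing down, gripper open.
Joint ranges: [-2.63, 2.63], [-0.94, 2.18], [0.31, 2.57], [-1.31, 4.45], [0, 2.66], [-2.55, 2.55]. Speed limits (rad/s): [2.57, 2.57, 3.14, 3.14, 3.14, 3.14].

## Interface

Orientations are given as a rotation vector (axis times angle).
In Python, from workcell import readout, read_camera, finish_job, bot gives the robot as it stands.
- The arm moves only by the tool jog_arm, never from a script. Its argument "deltas" is one flat list of numbers, 7 for each row, row after row: the shift along the tool's x, y, z in m, then the turn, a rotation vector about the tool's x, y, z in degrees, then the gripper command: -1 is shut, 1 is fully open, values between are in proportion. A call has 1 to 8 rows; each row is the pose to reach, as a shift and turn from the pose commanded when the call began, along the tool's axes at that moment; what a row does not reach only later rows make up. A row lasts 1/10 s, in which the tool goes at most 50 mm and 8.59 degrees, less where a joint would pass 70% of its speed; a pose out of reach is approached as far as the arm can. A call with a gripper value outside its range is refused whole. The fingers move at their own pace and stop on an object; "squeeze" is the grip in N (left out, the last holds). Time passes only in rows, so rows that repeat a pose let the fingers close. It gives the time, the measured TCP pose, the force, the opening and the grip force at its end, in the units of the state.
- readout.read_state(): the state, without advancing time (a new reading comes with each control period).
- read_camera(name): name is "side" or "top"; returns a dict with "color" (480x640x3 uint8, blue, green, red), "fx", "fy", "cx", "cy" (pixels), "origin" and "attitude" of the camera in the world. Camera axes: x right, y down, z forward; pixel columns grow to the right and rows downward; lengths in m; the calibration is good to about 2 mm. A picture is of the moment at which its call begins. There is no depth.
- finish_job(): hands the job in; it is judged then, once.
The state is a dict: "time": time; "q": joint angles; "joint_vel": joint speeds; "joint_torque": joint torques, N m; "tool_pos": TCP position; "tcp_rot": TCP orientation; "wrist_force": force on the tool from outside, world axes, zero at the start; "torque": the same for the moment, N m; "width": opening from 0.0 (shut) to 1.0 (fully open); "grip_force": force on a finger pad.
Only numpy, scipy, OpenCV 4.12 (cv2) and the standard library are available. Lean on these libraries where they do the work, as an engineer would, in place of code of your own. Each camera call takes 0.05 s, during which the arm holds its last target. There are 200 camera calls.

## Working session

There is one attempt and no reset: what is moved stays moved. The work goes in short steps, Python scripts to look and compute and a tool call to move; the robot and the scene stay as the last step left them, time stands still between calls to the robot, and variables do not carry over. Pictures are saved under pics/ and viewed, at most 10 in all, crops included, and the job is handed in when it is done.

Besides the shell and the picture viewer there is one more tool, called after "Call:" as a command line: name --argument value ..., lists and objects as JSON in quotes. jog_arm: Moves the arm, as the interface text tells. Its arguments: {"type":"object","properties":{"deltas":{"type":"array"},"squeeze":{"type":"number"}},"required":["deltas"]}

```bash
mkdir -p pics; ls
python3 - <<'E'
from workcell import readout, read_camera, bot
import cv2,numpy as np
for n in("side","top"):
    c=read_camera(n); cv2.imwrite(f"pics/{n}0.png",c["color"]); print(n,{k:np.round(v,4).tolist() for k,v in c.items() if k!="color"})
s=readout.read_state(); print(s); print([a for a in dir(bot) if a[0]!='_'])
E
```

```text
pics
side {'fx': 506.6032, 'fy': 506.6032, 'cx': 319.8983, 'cy': 239.9312, 'origin': [-0.0172, -0.6265, 0.9702], 'attitude': [-2.2219, 0.9184, -0.3619]}
top {'fx': 461.5164, 'fy': 461.5164, 'cx': 324.4695, 'cy': 238.8371, 'origin': [0.416, -0.0626, 1.0073], 'attitude': [-2.1142, 2.1598, -0.1831]}
{'time': 0.1, 'q': array([ 1.09712449e+00,  2.64684087e-01,  1.60523269e+00, -2.21842183e-05,
        1.27371001e+00, -3.68771601e-02]), 'joint_vel': array([ 0.00039184, -0.00299915, -0.00246729, -0.00170031,  0.00222057,
        0.00109108]), 'joint_torque': array([ 9.25367676e-04, -5.16705930e+01, -3.68594348e+01, -1.28866468e-04,
        6.44809639e-03,  1.96342057e-06]), 'tool_pos': array([0.28525859, 0.61107135, 0.24708483]), 'tcp_rot': array([-0.68055698, -3.0664864 ,  0.00309959]), 'wrist_force': array([ 0.62054253,  0.71352885, -0.41656148]), 'torque': array([0.0331364 , 0.04857292, 0.01332013]), 'grip_force': 0.0, 'width': 1.002319278012751}
['MotionError', 'tip_extent']
```

View pics/side0.png

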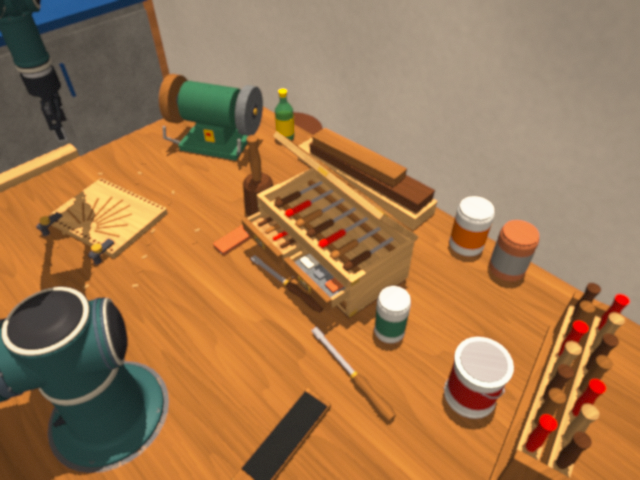

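View pics/top0.png

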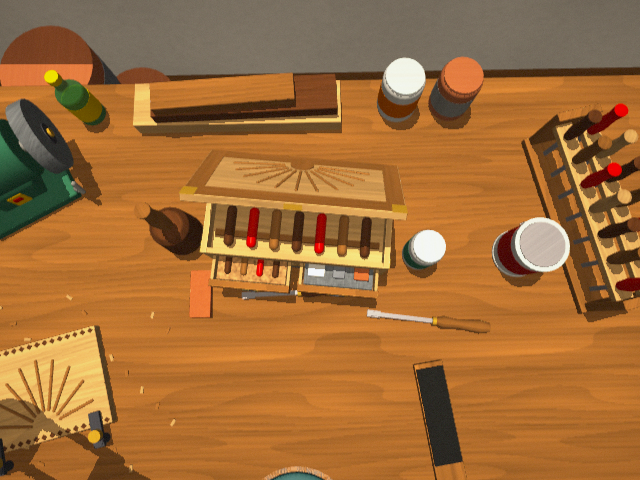

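The side view shows the open chest at about (330,240), the mallet at (257,185), and the tin at (393,315). The top view shows the chest front rim at y≈262, drawers out to y≈290, the lid's free edge from about (183,195) to (405,213), and the mallet at (175,230). I'll zoom in on both.

Run:
```python
import cv2
a=cv2.imread("pics/top0.png")[140:320,170:430]; cv2.imwrite("pics/tc.png",cv2.resize(a,None,fx=3,fy=3,interpolation=cv2.INTER_CUBIC))
a=cv2.imread("pics/side0.png")[125:325,200:450]; cv2.imwrite("pics/sc.png",cv2.resize(a,None,fx=3,fy=3,interpolation=cv2.INTER_CUBIC))
```

```text
(no output)
```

View pics/tc.png

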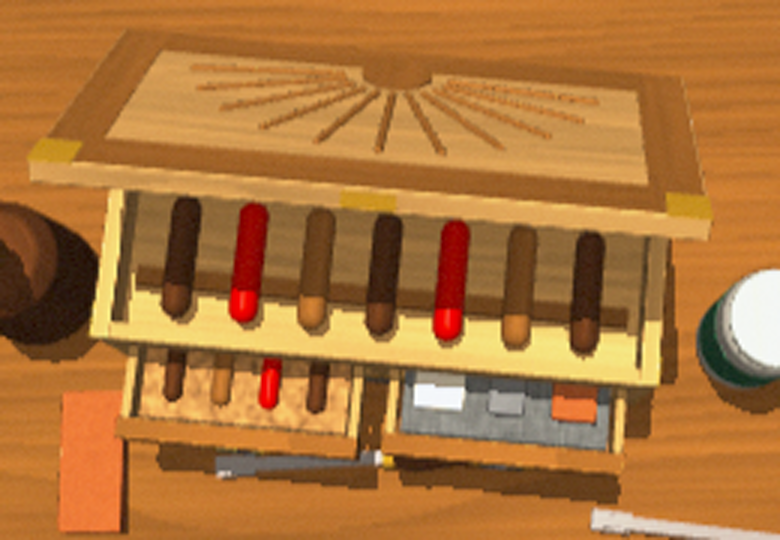

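View pics/sc.png

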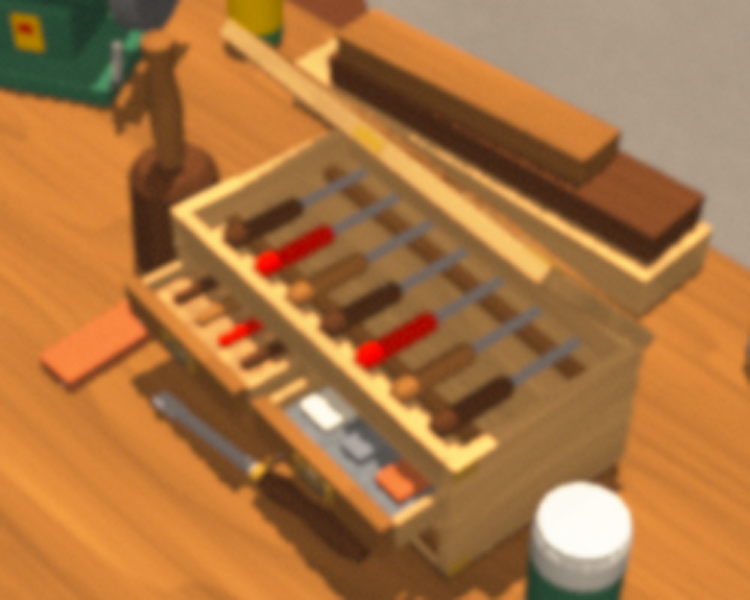

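The zoomed crops show the rim front corners, the drawer front corners and the lid corners clearly. The top crop has rim (92,336) to (659,384) and lid edge (32,162) to (708,215). The side crop has rim (172,208) to (458,470). I'll fit one model to all of these points.

```bash
cat > h.py <<'E'
import numpy as np
from scipy.spatial.transform import Rotation as R
C={'side':dict(f=506.6032,c=(319.8983,239.9312),o=[-0.0172,-0.6265,0.9702],a=[-2.2219,0.9184,-0.3619]),
'top':dict(f=461.5164,c=(324.4695,238.8371),o=[0.416,-0.0626,1.0073],a=[-2.1142,2.1598,-0.1831])}
def proj(n,P):
    k=C[n]; p=R.from_rotvec(k['a']).inv().apply(np.asarray(P)-k['o']); return k['f']*p[...,:2]/p[...,2:]+k['c']
def back(n,uv,z):
    k=C[n]; d=R.from_rotvec(k['a']).apply(np.r_[(np.array(uv)-k['c'])/k['f'],1]); o=np.array(k['o']); return o+d*(z-o[2])/d[2]
E
python3 - <<'E'
from h import *
from scipy.optimize import least_squares
t=lambda u,v:('top',(u/3+170,v/3+140)); s=lambda u,v:('side',(u/3+200,v/3+125))
def lid(th,y,out): return [.095-.194*np.cos(th)+.014*out*np.sin(th),y,.14+.194*np.sin(th)+.014*out*np.cos(th)]
obs=[(t(92,336),lambda p:[-.095,.18,.14]),(t(659,384),lambda p:[-.095,-.18,.14]),
(s(172,208),lambda p:[-.095,.18,.14]),(s(458,470),lambda p:[-.095,-.18,.14]),
(t(32,162),lambda p:lid(p[5],.182,1)),(t(708,215),lambda p:lid(p[5],-.182,1)),
(t(30,182),lambda p:lid(p[5],.182,0)),(t(710,236),lambda p:lid(p[5],-.182,0)),
(s(225,38),lambda p:lid(p[5],.182,0)),
(s(128,284),lambda p:[-.095-p[3],p[6]+.079,.102]),(s(240,390),lambda p:[-.095-p[3],p[6]-.079,.102]),
(s(255,402),lambda p:[-.095-p[4],-p[6]+.079,.102]),(s(388,526),lambda p:[-.095-p[4],-p[6]-.079,.102]),
(t(118,437),lambda p:[-.095-p[3],p[6]+.079,.102]),(t(622,468),lambda p:[-.095-p[4],-p[6]-.079,.102])]
def W(p,q): return R.from_euler('z',p[2]).apply(q)+[p[0],p[1],0]
def res(p): return np.concatenate([proj(o[0],W(p,f(p)))-o[1] for o,f in obs])
r=least_squares(res,[.55,.05,0,.05,.05,.9,.084],loss='soft_l1'); p=r.x
print(np.round(p,4),np.degrees(p[2])); print(np.round(res(p).reshape(-1,2),1).tolist())
np.save('p.npy',p)
for n,q in dict(faceL=[-.095-p[3],p[6],.084],faceR=[-.095-p[4],-p[6],.084],lid_edge=lid(p[5],0,1),hinge=[.095,0,.14]).items(): print(n,W(p,q).round(4))
for n,uv,z in [('gouge tip',(242,296),.02),('oil',(428,245),.12),('stain',(540,243),.128),('mallet head',(175,232),.1),('mallet top',(143,210),.247),('wall box',(240,85),.08)]: print(n,back('top',uv,z).round(3))
E
```

```text
[ 0.6177 -0.0214 -0.1035  0.0588  0.0529  0.8478  0.0856] -5.932090594238503
[[-0.5, -0.5], [0.1, -0.9], [-0.0, 1.1], [0.3, 0.8], [-1.5, -0.8], [1.7, -0.0], [0.0, 0.3], [-0.4, 0.7], [-2.2, -0.8], [-0.1, 0.4], [-0.3, 1.7], [0.1, -0.2], [-0.5, 1.3], [-0.0, -1.1], [0.2, -0.6]]
faceL [0.4736 0.0796 0.084 ]
faceR [ 0.4617 -0.0912  0.084 ]
lid_edge [ 0.595  -0.019   0.2947]
hinge [ 0.7122 -0.0312  0.14  ]
gouge tip [0.462 0.108 0.02 ]
oil [ 0.548 -0.27   0.12 ]
stain [ 0.546 -0.485  0.128]
mallet head [0.588 0.229 0.1  ]
mallet top [0.599 0.237 0.247]
wall box [0.911 0.106 0.08 ]
```

The fit holds to 1–2 px. The chest is at (0.618, −0.021) with yaw −5.9°, the drawers are out about 59 and 53 mm, and the lid is at 0.85 rad. I'll push the drawers first with the gripper shut, tool tilted 10° and tips at about 88 mm height, then close the lid.

```bash
cat >> h.py <<'E'
p=np.load('p.npy'); Rc=R.from_euler('z',p[2]); O=np.array([p[0],p[1],0]); TIP=.017
def ori(tilt):  # y_tool = chest y, tips leaning forward by tilt deg
    a=np.radians(tilt); z=np.array([np.sin(a),0,-np.cos(a)]); y=np.array([0,1.,0])
    return Rc*R.from_matrix(np.c_[np.cross(y,z),y,z])
def delta(tips,tilt):  # chest-frame tip positions -> deltas from present pose
    from workcell import readout
    s=readout.read_state(); R0=R.from_rotvec(s['tcp_rot']); T=ori(tilt)
    tip=Rc.inv().apply(s['tool_pos']+R0.apply([0,0,TIP])-O)
    print('t',round(s['time'],2),'tip(chest)',tip.round(4),'F',s['wrist_force'].round(1),'w',round(s['width'],2),'q',s['q'].round(2))
    for t in tips:
        P=O+Rc.apply(t)-T.apply([0,0,TIP])
        print(R0.inv().apply(P-s['tool_pos']).round(4).tolist(),np.degrees((R0.inv()*T).as_rotvec()).round(2).tolist())
E
python3 - <<'E'
from h import *
from workcell import bot
print(bot.tip_extent)
delta([[-.21,.0856,.19],[-.21,.0856,.088]],10)
E
```

```text
0.017
t 0.1 tip(chest) [-0.396   0.5947  0.2301] F [ 0.6  0.7 -0.4] w 1.0 q [ 1.1   0.26  1.61 -0.    1.27 -0.04]
[-0.3395, -0.4211, 0.0412] [-1.78, -9.93, -19.04]
[-0.3396, -0.4209, 0.1432] [-1.78, -9.93, -19.04]
```

Call:
jog_arm --deltas '[-0.34, -0.421, 0.04, -1.8, -9.9, -19, -1, -0.34, -0.421, 0.04, -1.8, -9.9, -19, -1, -0.34, -0.421, 0.04, -1.8, -9.9, -19, -1, -0.34, -0.421, 0.04, -1.8, -9.9, -19, -1, -0.34, -0.421, 0.04, -1.8, -9.9, -19, -1, -0.34, -0.421, 0.04, -1.8, -9.9, -19, -1, -0.34, -0.421, 0.04, -1.8, -9.9, -19, -1, -0.34, -0.421, 0.04, -1.8, -9.9, -19, -1]'

```text
time: 0.9
tool_pos: [0.381, 0.2225, 0.2183]
tcp_rot: [0.153, 2.963, -0.01]
wrist_force: [1.3, -0.4, 0.9]
width: 0.002
grip_force: 0.0
```

Run:
```python
from h import *
delta([[-.21,.0856,.19],[-.21,.0856,.088]],10)
```

```text
t 0.9 tip(chest) [-0.2577  0.2182  0.2016] F [ 1.3 -0.4  0.9] w 0.0 q [ 0.55 -0.26  2.2  -0.12  1.07 -0.87]
[-0.0449, -0.1326, 0.0194] [0.13, 0.02, 0.0]
[-0.0272, -0.1328, 0.1199] [0.13, 0.02, 0.0]
```

Call:
jog_arm --deltas '[-0.045, -0.133, 0.019, 0, 0, 0, -1, -0.045, -0.133, 0.019, 0, 0, 0, -1, -0.045, -0.133, 0.019, 0, 0, 0, -1, -0.036, -0.133, 0.069, 0, 0, 0, -1, -0.027, -0.133, 0.118, 0, 0, 0, -1, -0.027, -0.133, 0.12, 0, 0, 0, -1, -0.027, -0.133, 0.12, 0, 0, 0, -1]'

```text
time: 1.6
tool_pos: [0.4135, 0.0871, 0.1039]
tcp_rot: [0.155, 2.967, -0.011]
wrist_force: [0.2, 0.4, 0.7]
width: 0.002
grip_force: 0.0
```

Run:
```python
from h import *
from workcell import read_camera
import cv2
delta([[-.165,.0856,.088],[-.105,.0856,.088]],10)
a=cv2.resize(read_camera("side")["color"][100:330,170:470],None,fx=2.5,fy=2.5,interpolation=cv2.INTER_CUBIC); cv2.imwrite("pics/s1.png",a)
```

```text
t 1.6 tip(chest) [-0.2115  0.0869  0.0872] F [0.2 0.4 0.7] w 0.0 q [ 0.19 -0.19  2.37 -0.07  0.8  -1.24]
[-0.0459, -0.0012, 0.0071] [0.06, -0.19, -0.05]
[-0.105, -0.0012, 0.0173] [0.06, -0.19, -0.05]
```

View pics/s1.png

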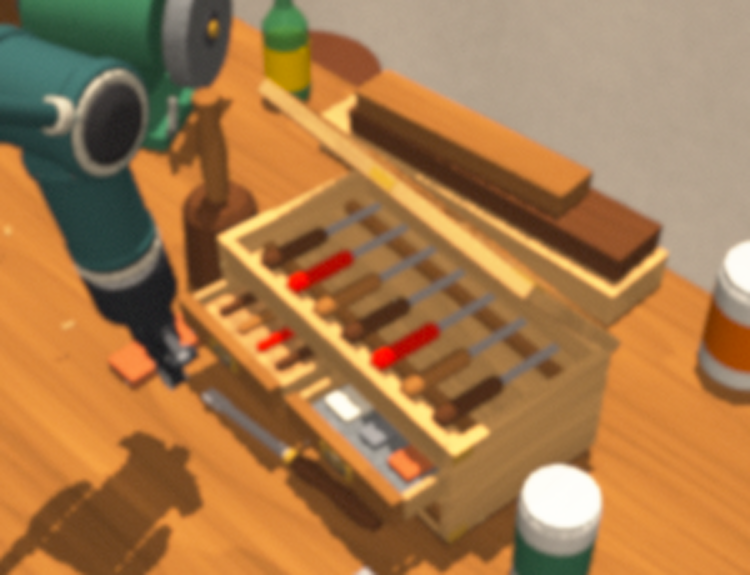

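The shut fingertips are at about (175,378), in front of the left drawer face and clear of the gouge. Next I push slowly along the chest's x axis.

Call:
jog_arm --deltas '[-0.03, -0.001, 0.005, 0, 0, 0, -1, -0.04, -0.001, 0.007, 0, 0, 0, -1, -0.05, -0.001, 0.009, 0, 0, 0, -1, -0.06, -0.001, 0.01, 0, 0, 0, -1, -0.07, -0.001, 0.012, 0, 0, 0, -1, -0.08, -0.001, 0.014, 0, 0, 0, -1, -0.09, -0.001, 0.015, 0, 0, 0, -1, -0.095, -0.001, 0.016, 0, 0, 0, -1]'

```text
time: 2.45
tool_pos: [0.5111, 0.0763, 0.1055]
tcp_rot: [0.155, 2.963, -0.01]
wrist_force: [-1.7, 1.2, 2.3]
width: 0.001
grip_force: 1.2
```

Run:
```python
from h import *
delta([[-.105,.0856,.088]],10)
```

```text
t 2.45 tip(chest) [-0.1132  0.0862  0.0887] F [-1.7  1.2  2.3] w 0.0 q [ 0.12  0.    2.19 -0.05  0.78 -1.31]
[-0.0079, -0.0005, 0.0021] [0.12, -0.02, -0.07]
```

Call:
jog_arm --deltas '[-0.003, 0, 0.001, 0, 0, 0, -1, -0.005, 0, 0.001, 0, 0, 0, -1, -0.007, 0, 0.001, 0, 0, 0, -1, -0.007, 0, 0.001, 0, 0, 0, -1]'

```text
time: 2.85
tool_pos: [0.5171, 0.0756, 0.1056]
tcp_rot: [0.155, 2.964, -0.01]
wrist_force: [-1.3, -0.2, -0.9]
width: -0.001
grip_force: 0.7
```

Call:
jog_arm --deltas '[-0.002, 0, 0, 0, 0, 0, -1, -0.004, 0, 0.001, 0, 0, 0, -1, -0.004, 0, 0.001, 0, 0, 0, -1]'

```text
time: 3.15
tool_pos: [0.5192, 0.0753, 0.1052]
tcp_rot: [0.155, 2.968, -0.011]
wrist_force: [-9.9, 1.4, 6.7]
width: -0.001
grip_force: 5.2
```

The force has risen to 10 N at tip −0.105, so the left drawer is home. I'll back off and shift to the right drawer.

Call:
jog_arm --deltas '[0.03, 0, -0.005, 0, 0, 0, -1, 0.07, 0, -0.012, 0, 0, 0, -1, 0.085, -0.04, -0.015, 0, 0, 0, -1, 0.085, -0.085, -0.015, 0, 0, 0, -1, 0.085, -0.13, -0.015, 0, 0, 0, -1, 0.085, -0.171, -0.015, 0, 0, 0, -1, 0.085, -0.171, -0.015, 0, 0, 0, -1]'

```text
time: 3.85
tool_pos: [0.4191, -0.0906, 0.1069]
tcp_rot: [0.164, 2.958, -0.015]
wrist_force: [0.5, -0.5, -0.2]
width: 0.001
grip_force: 0.0
```

Run:
```python
from h import *
delta([[-.165,-.0856,.088],[-.105,-.0856,.088]],10)
```

```text
t 3.85 tip(chest) [-0.1873 -0.0894  0.0902] F [ 0.5 -0.5 -0.2] w 0.0 q [-0.3  -0.19  2.36  0.05  0.79 -1.79]
[-0.0216, 0.004, 0.0061] [-0.07, 0.28, -0.4]
[-0.0807, 0.0044, 0.0168] [-0.07, 0.28, -0.4]
```

Call:
jog_arm --deltas '[-0.015, 0.002, 0.005, 0, 0, 0, -1, -0.025, 0.002, 0.007, 0, 0, 0, -1, -0.035, 0.002, 0.009, 0, 0, 0, -1, -0.045, 0.002, 0.01, 0, 0, 0, -1, -0.055, 0.002, 0.012, 0, 0, 0, -1, -0.065, 0.002, 0.014, 0, 0, 0, -1, -0.073, 0.002, 0.015, 0, 0, 0, -1, -0.077, 0.002, 0.016, 0, 0, 0, -1]'

```text
time: 4.65
tool_pos: [0.4972, -0.0917, 0.1028]
tcp_rot: [0.154, 2.963, -0.009]
wrist_force: [-2.7, 0.8, 1.3]
width: -0.0
grip_force: 1.1
```

Call:
jog_arm --deltas '[-0.002, 0, 0, 0, 0, 0, -1, -0.004, 0, 0.001, 0, 0, 0, -1, -0.005, 0, 0.001, 0, 0, 0, -1, -0.005, 0, 0.001, 0, 0, 0, -1]'

```text
time: 5.05
tool_pos: [0.5006, -0.0923, 0.1026]
tcp_rot: [0.155, 2.965, -0.009]
wrist_force: [-3.7, 2.2, 2.6]
width: -0.004
grip_force: 2.3
```

Run:
```python
from h import *
delta([[-.105,-.0856,.088]],10)
```

```text
t 5.05 tip(chest) [-0.1062 -0.0826  0.0859] F [-3.7  2.2  2.6] w -0.0 q [-0.25 -0.01  2.21  0.04  0.77 -1.74]
[-0.0016, -0.003, -0.0019] [0.15, -0.08, -0.06]
```

Call:
jog_arm --deltas '[-0.002, 0, 0, 0, 0, 0, -1, -0.004, 0, 0.001, 0, 0, 0, -1, -0.004, 0, 0.001, 0, 0, 0, -1]'

```text
time: 5.35
tool_pos: [0.501, -0.0922, 0.1013]
tcp_rot: [0.155, 2.973, -0.008]
wrist_force: [-16.9, 1.0, 12.2]
width: -0.001
grip_force: 8.4
```

Both drawers are home: the right one stopped at 17 N. Now I retreat, rise and go over the lid.

Run:
```python
from h import *
delta([[-.18,-.083,.1],[-.18,-.04,.36],[0.01,0,.36],[.01,0,.32]],0)
```

```text
t 5.35 tip(chest) [-0.106  -0.0825  0.0845] F [-16.9   1.   12.2] w -0.0 q [-0.25 -0.    2.21  0.04  0.78 -1.74]
[0.0677, -0.0004, -0.0272] [0.17, 9.44, -0.02]
[0.0251, 0.0434, -0.2835] [0.17, 9.44, -0.02]
[-0.1623, 0.0834, -0.2522] [0.17, 9.44, -0.02]
[-0.1558, 0.0833, -0.2128] [0.17, 9.44, -0.02]
```

Call:
jog_arm --deltas '[0.035, 0, -0.01, 0, 0, 0, -1, 0.068, 0, -0.027, 0, 5, 0, -1, 0.06, 0, -0.075, 0, 9.4, 0, -1, 0.051, 0.01, -0.125, 0, 9.4, 0, -1, 0.043, 0.02, -0.175, 0, 9.4, 0, -1, 0.034, 0.03, -0.225, 0, 9.4, 0, -1, 0.025, 0.043, -0.275, 0, 9.4, 0, -1, 0.025, 0.043, -0.283, 0, 9.4, 0, -1]'

```text
time: 6.15
tool_pos: [0.4393, -0.0428, 0.3843]
tcp_rot: [0.161, 3.113, 0.002]
wrist_force: [0.1, 0.1, 0.6]
width: 0.001
grip_force: 0.0
```

Run:
```python
from h import *
delta([[0.01,0,.36],[.01,0,.315]],0)
```

```text
t 6.15 tip(chest) [-0.1748 -0.0396  0.3673] F [0.1 0.1 0.6] w 0.0 q [-0.16 -0.26  1.89  0.    1.49 -1.62]
[-0.185, 0.0396, 0.0118] [0.13, 1.37, 0.02]
[-0.1839, 0.0395, 0.0568] [0.13, 1.37, 0.02]
```

Call:
jog_arm --deltas '[-0.045, 0.01, 0.005, 0, 0.5, 0, -1, -0.09, 0.02, 0.005, 0, 1, 0, -1, -0.135, 0.03, 0.005, 0, 1.4, 0, -1, -0.185, 0.04, 0.005, 0, 1.4, 0, -1, -0.185, 0.04, 0.03, 0, 1.4, 0, -1, -0.184, 0.04, 0.056, 0, 1.4, 0, -1, -0.184, 0.04, 0.056, 0, 1.4, 0, -1]'

```text
time: 6.85
tool_pos: [0.6225, -0.0224, 0.3171]
tcp_rot: [-0.162, -3.115, -0.005]
wrist_force: [-0.8, -0.8, 0.2]
width: 0.0
grip_force: 0.0
```

Run:
```python
from h import *
from workcell import read_camera
import cv2
f=lambda th:[.095-.17*np.cos(th)+.014*np.sin(th)+.011,0,.14+.17*np.sin(th)+.014*np.cos(th)]
delta([f(t) for t in (.85,.75,.65,.55,.45,.35,.25)],0)
a=cv2.resize(read_camera("side")["color"][100:330,170:470],None,fx=2.5,fy=2.5,interpolation=cv2.INTER_CUBIC); cv2.imwrite("pics/s2.png",a)
```

```text
t 6.85 tip(chest) [ 0.0045 -0.0005  0.3002] F [-0.8 -0.8  0.2] w 0.0 q [-0.08  0.15  1.62  0.    1.4  -1.54]
[0.0001, 0.0005, 0.0232] [0.12, -1.28, -0.03]
[0.013, 0.0004, 0.0343] [0.12, -1.28, -0.03]
[0.0247, 0.0004, 0.0467] [0.12, -1.28, -0.03]
[0.0352, 0.0004, 0.0602] [0.12, -1.28, -0.03]
[0.0442, 0.0003, 0.0746] [0.12, -1.28, -0.03]
[0.0518, 0.0003, 0.0899] [0.12, -1.28, -0.03]
[0.0578, 0.0002, 0.1058] [0.12, -1.28, -0.03]
```

View pics/s2.png

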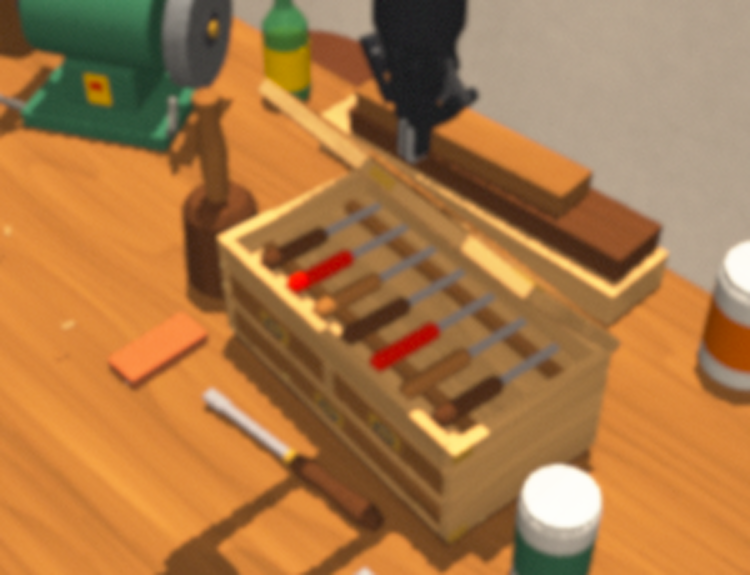

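Both drawers are flush, and the tip at (412,158) is just behind and above the lid's free edge. Next I push along the arc.

Call:
jog_arm --deltas '[0.003, 0, 0.015, 0, -1.3, 0, -1, 0.002, 0, 0.023, 0, -1.3, 0, -1, 0.013, 0, 0.034, 0, -1.3, 0, -1, 0.025, 0, 0.047, 0, -1.3, 0, -1, 0.035, 0, 0.06, 0, -1.3, 0, -1, 0.044, 0, 0.075, 0, -1.3, 0, -1, 0.052, 0, 0.09, 0, -1.3, 0, -1, 0.052, 0, 0.09, 0, -1.3, 0, -1]'

```text
time: 7.7
tool_pos: [0.5704, -0.0167, 0.2337]
tcp_rot: [0.163, 3.129, 0.003]
wrist_force: [0.8, 0.1, -0.5]
width: -0.002
grip_force: 0.0
```

Run:
```python
from h import *
f=lambda th:[.095-.17*np.cos(th)+.014*np.sin(th)+.011,0,.14+.17*np.sin(th)+.014*np.cos(th)]
delta([f(t) for t in (.3,.2,.1,.05,0)],0)
```

```text
t 7.7 tip(chest) [-4.740e-02 -2.000e-04  2.167e-01] F [ 0.8  0.1 -0.5] w -0.0 q [-0.07  0.07  1.85  0.    1.21 -1.54]
[0.0048, 0.0002, 0.013] [0.14, 0.48, -0.04]
[0.0105, 0.0002, 0.0291] [0.14, 0.48, -0.04]
[0.0146, 0.0001, 0.0456] [0.14, 0.48, -0.04]
[0.016, 0.0001, 0.0541] [0.14, 0.48, -0.04]
[0.0169, 0.0001, 0.0625] [0.14, 0.48, -0.04]
```

Run:
```python
from workcell import read_camera
import cv2
a=cv2.resize(read_camera("side")["color"][100:330,170:470],None,fx=2.5,fy=2.5,interpolation=cv2.INTER_CUBIC); cv2.imwrite("pics/s3.png",a)
```

```text
(no output)
```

View pics/s3.png

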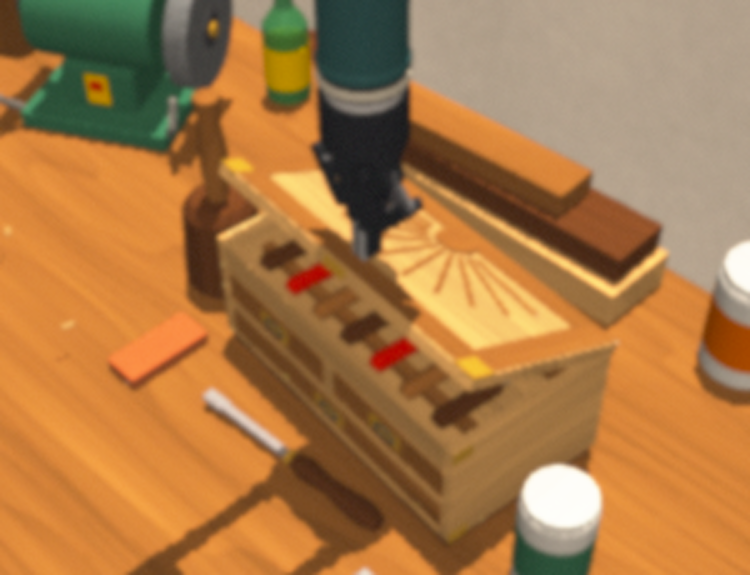

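The lid is following, with the tip at (367,250) on its outer face and the lid about 0.3 rad open. I'll continue in slower steps.

Call:
jog_arm --deltas '[0.005, 0, 0.013, 0, 0, 0, -1, 0.008, 0, 0.021, 0, 0, 0, -1, 0.0105, 0, 0.029, 0, 0, 0, -1, 0.013, 0, 0.037, 0, 0, 0, -1, 0.0145, 0, 0.045, 0, 0, 0, -1, 0.016, 0, 0.053, 0, 0, 0, -1, 0.017, 0, 0.059, 0, 0, 0, -1, 0.017, 0, 0.062, 0, 0, 0, -1]'

```text
time: 8.55
tool_pos: [0.5542, -0.0148, 0.1709]
tcp_rot: [0.163, 3.13, 0.003]
wrist_force: [-6.0, 0.7, 19.6]
width: -0.0
grip_force: 9.1
```

Call:
jog_arm --deltas '[0, 0, 0.001, 0, 0, 0, -1, 0, 0, 0.003, 0, 0, 0, -1, 0, 0, 0.003, 0, 0, 0, -1]'

```text
time: 8.85
tool_pos: [0.5542, -0.0148, 0.1709]
tcp_rot: [0.163, 3.13, 0.003]
wrist_force: [-7.5, 0.6, 16.6]
width: 0.002
grip_force: 8.1
```

The tip is at z = 0.154, exactly the height of the shut lid's top, and it is meeting a firm stop. I'll retreat upward and check.

Call:
jog_arm --deltas '[0, 0, -0.02, 0, 0, 0, -1, 0, 0, -0.06, 0, 0, 0, -1, 0, 0, -0.11, 0, 0, 0, -1, 0, 0, -0.15, 0, 0, 0, -1, 0, 0, -0.15, 0, 0, 0, -1, 0, 0, -0.15, 0, 0, 0, -1]'

```text
time: 9.45
tool_pos: [0.5537, -0.015, 0.3194]
tcp_rot: [0.163, 3.127, 0.003]
wrist_force: [0.1, -0.2, -0.9]
width: 0.0
grip_force: 0.0
```

Run:
```python
from workcell import read_camera
import cv2
a=cv2.resize(read_camera("side")["color"][100:330,170:470],None,fx=2.5,fy=2.5,interpolation=cv2.INTER_CUBIC); cv2.imwrite("pics/s4.png",a)
```

```text
(no output)
```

View pics/s4.png

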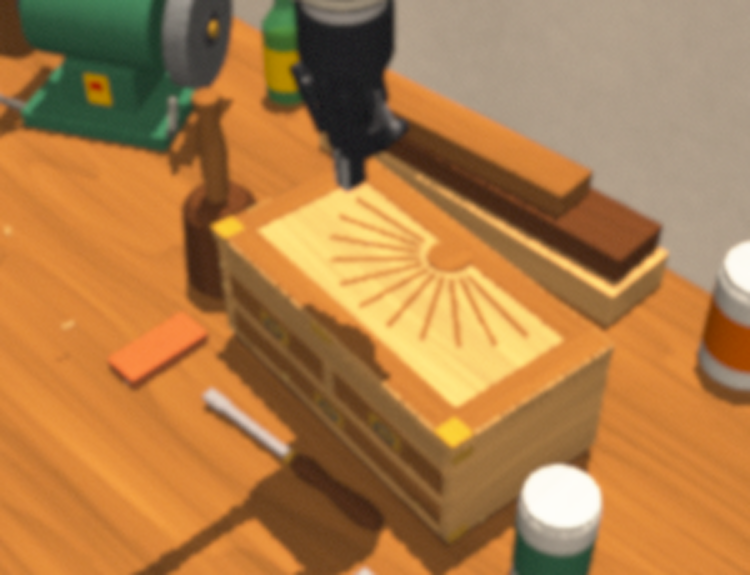

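The lid lies flat, both drawers are flush, nothing else has moved, and the arm is clear of everything.

```bash
python3 -c "
from workcell import finish_job; print(finish_job())"
```

```text
the job is handed in; nothing more can be done
None
```

The chest is closed and the job is handed in: both drawers were pushed to their stops, the lid is shut flat, and nothing else on the bench looks moved in the final side view; no verdict came back.

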